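# Ready the plate shuttle for loading

## Robot

A 6-joint arm with a two-finger parallel gripper is mounted at the origin on the work surface. World frame = base frame: x ahead of the robot, y to its left, z up, the work surface at z = 0. Lengths are in mm, angles in rad, forces in N, time in s.
With the tool pointing down it reaches from about 350 to 775 mm from the base axis. Payload 7.3 kg.
Tool frame: the origin (TCP) lies at the centre of the arm's flange, where the gripper is bolted on; the fingertips stand 178 mm ahead of it and the grasp point (between the pads) lies 159 mm ahead of it; z points along the fingers, y is the line along which they close (so a half turn about z gives the same grasp; the last joint's range is limited). The gripper opens to 92 mm and grips with 3 to 60 N. Pads are 19 mm wide; open, the fingers measure 130 mm over their backs; the gripper's body (75 mm by 190 mm) begins 47 mm behind the grasp point.
Start: joints at [-1.257, 0.342, 1.524, -0, 1.275, -0.146], TCP at [232.998, -470.468, 404.741] pointing down, gripper open.
Joint ranges: [-2.53, 2.53], [-0.77, 2.02], [0.04, 2.7], [-1, 4.14], [0.28, 2.66], [-3.11, 3.11]. Speed limits (rad/s): [2.57, 2.57, 3.14, 3.14, 3.14, 3.14].

## Interface

Orientations are given as [roll, pitch, yaw] about the fixed x, y, z axes, in that order (R = Rz(yaw) Ry(pitch) Rx(roll)).
In Python, from plant import * gives the robot as it stands. The module is installed in compiled form; this text tells all that it offers.
- The arm moves only by the shell command python3 -m inch 'ROWS'. ROWS is JSON, a list of rows, each a list of 5 numbers: the shift along the tool's x, y, z in m, then the turn about the tool's z in rad, then the opening, from 0 (shut) to 1 (fully open). In form: [[tx, ty, tz, spin, claw], ...]. A call has 1 to 8 rows; each row is the pose to reach, as a shift and turn from the pose commanded when the call began, along the tool's axes at that moment; what a row does not reach only later rows make up. A row lasts 1/12 s, in which the tool goes at most 41.7 mm and 7.16 degrees, less where a joint would pass 70% of its speed; a pose out of reach is approached as far as the arm can. A call with a gripper value outside its range is refused whole. The fingers move at their own pace and stop on an object; the grip force is fixed at half the most. Time passes only in rows, so rows that repeat a pose let the fingers close. It gives the time, the measured TCP pose, the force, the opening and the grip force at its end, in the units of the state.
- get_obs(): the state, without advancing time (a new reading comes with each control period).
- capture(name): name is "scene" or "top"; returns a dict with "color" (400x640x3 uint8, red, green, blue), "intrinsics" (3x3 intrinsics, pixels), "pose" (4x4, takes a point from camera to world coordinates). Camera axes: x right, y down, z forward; pixel columns grow to the right and rows downward; lengths in mm; the calibration is good to about 2 mm. A picture is of the moment at which its call begins. There is no depth.
- close_job(): hands the job in; it is judged then, once.
Trained networks look in a picture, given as the dict that the camera call returned (one of the last four; its "shot" number tells which), for a name from the list of things; names that differ only in an ending like _2 or _b are one class to them, and where a whole thing is asked for, a point or a joint stands for the part that bears it (a point fixed in the world has none). Each returns a list of dicts, best first, with "conf" (0 to 1); they miss things now and then, are a little off and sometimes report something else, mostly with a low value. They report only what shows in the picture. A call takes as long as a camera call.
- look_for(picture, target): "rect" ([centre column, centre row, width, height] in pixels, round what is visible of it).
- trace(picture, target): "pixels" (400x640 bool, what is visible of it) and "rect" ([centre column, centre row, width, height] in pixels, round what is visible of it).
- tip_of(picture, target): "centre" ([column, row] in pixels: a listed point, or the origin of a listed thing).
The state is a dict: "time": time; "joint_positions": joint angles; "dq": joint speeds; "tau": joint torques, N m; "tool_pos": TCP position; "tcp_rot": TCP orientation; "contact_force": force on the tool from outside, world axes, zero at the start; "moment": the same for the moment, N m; "grip_width": finger opening in mm; "finger_force": force on a finger pad.
Only numpy, scipy, OpenCV 4.12 (cv2) and the standard library are available. Lean on these libraries where they do the work, as an engineer would, in place of code of your own. Each camera call takes 0.05 s, during which the arm holds its last target. There are 200 camera calls.

## Task

Get the plate fixture ready for the next plate: push the shuttle fully home against its end stop, then swing the hook with the red grip all the way in so that it locks the shuttle there. Then draw the spring-loaded blue jaw open by its black pull knob until the jaw's white index blade is in line with the yellow pointer, and hold it there: finish while still holding it, as the jaw springs shut when let go. Leave the things lying around the fixture alone.

Things in the scene. Friction and masses are not known exactly. Their poses are not given: they have to be found in the camera images.
- fixture: aluminium base plate, 300 x 220 x 16 mm, fixed to the table at a place and yaw that vary. Origin: centre of its underside, on the table. Its +x runs along the two steel rails towards the end stop (away from the robot), +y to the left, z up. All offsets below are in this frame's directions.
- shuttle (a joint): shuttle on the rails: aluminium plate 150 (x) x 140 (y) x 12 mm, top 48 mm above the table; about 1.2 kg with what it carries. Value in m: 0 = home at the end stop, grows towards the robot (fixture -x), at most 0.09; starts 0.04 to 0.07. About 2 N moves it; it stays where left. Fully home: within 3 mm of 0. Not locked, it slides out before the jaw spring yields.
- shuttle_back (a point): middle of the robot-side face of the guide block on the shuttle's robot end (face 90 mm wide, 48 to 76 mm above the table; point at 60 mm). Two 8 mm rods run from it to the pull handle, 25 mm either side.
- hook (a joint): steel hook lever turning about an upright pin by the end stop, on the fixture's -y (right) side. Rad: 0 = locked, at its stop, tooth behind the shuttle's side lug; positive = swung outward (counter-clockwise from above), max 1.15; starts 0.5 to 0.9. Friction 0.15 N m keeps it where left. Locked: below 0.06. The tooth has 2 mm play: pulled, the locked shuttle comes back about 2 mm and no more.
- hook_grip (a point): red upright grip at the hook's end: cylinder 20 mm across, from 45 to 95 mm above the table, 122 mm from the hinge axis; this point is on its axis, 78 mm above the table. Swung in before the shuttle is home, the hook's tooth blocks the shuttle.
- hook_hinge (a point): on the upright axis the hook turns about, 78 mm above the table; it lies 115 mm in +x and 85 mm in -y from the fixture's origin. Locked, the grip's axis lies 120 mm in -x and 22 mm in -y from here.
- jaw (a joint): blue spring jaw across the shuttle, carried by the two rods. Value in m relative to the shuttle: 0 = shut, grows as it is drawn towards the robot (fixture -x), stop at 0.036. The spring pulls back with 5 N at 0 and 0.25 N more for each mm (about 11 N at 25 mm). It moves along the rails' line only.
- jaw_index (a point): end of the white index blade (3 mm wide) on the jaw's +y (left) end; 54 mm above the table.
- pointer_tip (a point): tip of the yellow index pointer (3 mm blade, at the middle of a clip 12 mm wide), clamped firmly on the black scale at the shuttle's +y (left) edge; rides with the shuttle; 54 mm above the table. Set anew each time: the jaw is at the mark when jaw_index and pointer_tip have the same x in the fixture's frame (jaw opening of 18 to 30 mm).
- pull_handle: steel cross bar (12 x 70 x 14 mm, along y, top 67 mm above the table) with the black pull knob on it, fixed to the jaw's rods. Origin: under the knob's axis, 36 mm above the table. It moves with the jaw and the shuttle.
- pull_knob (a point): black upright pull knob, blue disc on top: cylinder 20 mm across, from 67 to 108 mm above the table; this point is on its axis, 90 mm above the table. With the jaw shut it stands 32 mm from the guide block's face (shuttle_back), on the robot's side. Pushing on it towards the end stop with the jaw shut moves the shuttle.
- plate_tray: bystander: loose blue tray 150 x 120 x 30 mm; origin under its centre
- plate: bystander: steel plate 85 x 75 x 4 mm lying in the blue tray; origin under its centre
- driver: bystander: screwdriver with blue handle, 190 mm long, lying on the table to the left of the fixture
- collar: bystander: steel shaft collar 32 mm across, 12 mm high, on the table to the left of the fixture
- solvent: bystander: white plastic bottle 60 mm across, 150 mm high, red cap; origin under its centre
- adhesive: bystander: amber jar 52 mm across, 85 mm high, black lid; origin under its centre
- parts_bin: bystander: yellow bin 150 x 100 x 70 mm; origin under its centre

How it is judged:
By the outcome, as a careful person would: the job done as asked, in the order asked, and still so for the second after the job is handed in, while the arm keeps its last pose, push and grip.
It also fails if it takes over 61 s, if anything falls off the work surface, if the arm or the gripper's body presses on something with over 40 N, if the wrist force passes 120 N, or if a joint passes its speed limit or range.

## Working session

There is one attempt and no reset: what is moved stays moved. The work goes in short steps, Python scripts to look and compute and a shell command to move; the robot and the scene stay as the last step left them, time stands still between calls to the robot, and variables do not carry over. Pictures are saved under pics/ and viewed, at most 10 in all, crops included, and the job is handed in when it is done.

```bash
mkdir -p pics
cat > h.py <<'E'
from plant import *
import numpy as np, cv2
from scipy.spatial.transform import Rotation as R
def ray(p,uv):
    K=np.array(p["intrinsics"]);T=np.array(p["pose"])
    d=T[:3,:3]@np.linalg.inv(K)@np.array([uv[0],uv[1],1.]);return T[:3,3],d
def at(p,uv,z):
    o,d=ray(p,uv);return o+d*(z-o[2])/d[2]
def pix(p,w):
    K=np.array(p["intrinsics"]);T=np.array(p["pose"])
    c=K@(T[:3,:3].T@(np.array(w)-T[:3,3]));return c[:2]/c[2]
def save(p,n): cv2.imwrite("pics/"+n,cv2.cvtColor(p["color"],cv2.COLOR_RGB2BGR))
Z=dict(shuttle_back=60,hook_grip=78,hook_hinge=78,jaw_index=54,pointer_tip=54,pull_knob=90,pull_handle=36,fixture=0)
def find(p,names=Z):
    out={}
    for n in names:
        r=tip_of(p,n)
        if r: out[n]=at(p,r[0]["centre"],Z[n]);print(n,round(r[0]["conf"],2),np.round(r[0]["centre"],1),np.round(out[n],1))
        else: print(n,"none")
    return out
E
python3 - <<'E'
from h import *
o=get_obs();print(o)
for c in("scene","top"):
    p=capture(c);save(p,c+"0.png");print(c,np.round(p["pose"],2).tolist());find(p)
E
```

```text
{'time': 0.0, 'joint_positions': array([-1.25701677e+00,  3.42705969e-01,  1.52500399e+00, -5.11289151e-06,
        1.27539750e+00, -1.46016977e-01]), 'dq': array([ 5.81301517e-04,  3.90477503e-04, -2.94348480e-04, -6.51767468e-04,
       -4.52595538e-05,  1.34029464e-04]), 'tau': array([ 1.27303123e-03, -4.31237090e+01, -2.44217956e+01,  7.18262047e-02,
        5.59492351e-02, -1.44049159e-04]), 'tool_pos': array([ 232.94641537, -470.34006373,  404.05799934]), 'tcp_rot': array([-3.14009325e+00, -2.15565705e-04,  4.59797860e-01]), 'contact_force': array([0.61923439, 0.55277114, 0.8032795 ]), 'moment': array([ 0.07847319, -0.01203745, -0.00832764]), 'finger_force': 0.0, 'grip_width': 91.84898103922988}
scene [[-0.32, 0.8, -0.51, 1183.46], [0.95, 0.27, -0.17, 221.53], [0.01, -0.54, -0.84, 1141.99], [0.0, 0.0, 0.0, 1.0]]
shuttle_back 0.59 [342.  206.7] [529.7  56.8  60. ]
hook_grip 0.94 [253.2 196.5] [ 587.5 -176.3   78. ]
hook_hinge 0.58 [265.3 238.5] [694.9 -96.3  78. ]
jaw_index 0.69 [341.2 235. ] [609.9  80.3  54. ]
pointer_tip 0.56 [344.7 228.2] [587.4  82.9  54. ]
pull_knob 0.57 [344.8 191.5] [499.6  54.   90. ]
pull_handle 0.65 [341.3 206. ] [513.6  50.6  36. ]
fixture 0.88 [316.9 240.7] [619.7  15.9   0. ]
top [[0.03, -0.99, 0.16, 344.23], [-1.0, -0.03, -0.01, 20.47], [0.01, -0.16, -0.99, 1334.4], [0.0, 0.0, 0.0, 1.0]]
shuttle_back 0.68 [311.  202.8] [531.7  47.9  60. ]
hook_grip 0.82 [392.8 184.1] [ 584.9 -166.6   78. ]
hook_hinge 0.7 [364.9 143.7] [692.7 -91.5  78. ]
jaw_index 0.97 [301.6 175.6] [605.8  75.6  54. ]
pointer_tip 0.64 [276.1 125.6] [743.3 150.1  54. ]
pull_knob 0.52 [308.6 212.1] [502.8  52.7  90. ]
pull_handle 0.6 [303.6 217.7] [494.1  67.1  36. ]
fixture 0.64 [320.1 181. ] [602.9  25.7   0. ]
```

Run:
```python
import cv2
for n,(a,b,c,d) in dict(scene0=(110,330,170,450),top0=(70,270,220,460)).items():
    i=cv2.imread(f"pics/{n}.png")[a:b,c:d]; cv2.imwrite(f"pics/{n}c.png",cv2.resize(i,None,fx=2.7,fy=2.7,interpolation=cv2.INTER_CUBIC))
```

```text
(no output)
```

View pics/scene0c.png

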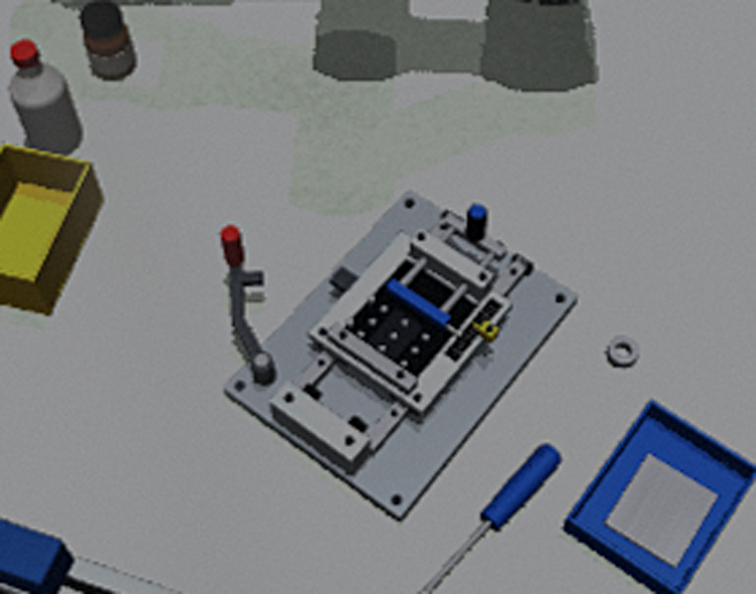

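View pics/top0c.png

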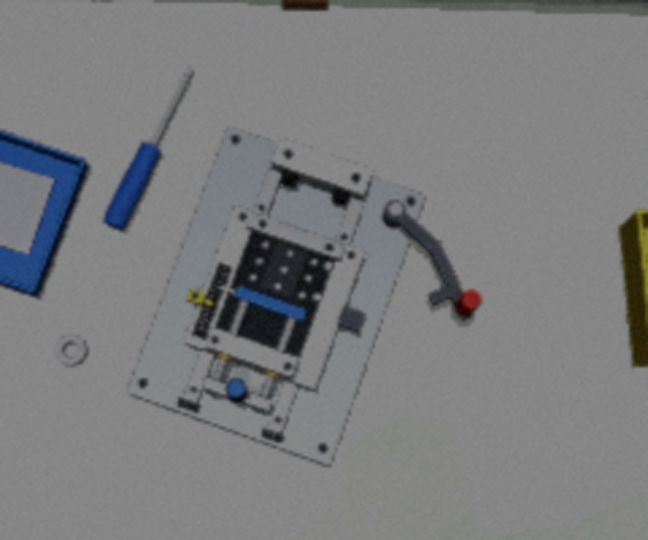

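The scene crop shows the hook swung out with its red grip at about px (256,200), the knob's blue disc at about (347,188), and the pointer and jaw blade at about (350,231). The top crop agrees: knob (307,214), grip (393,181). Next I fit the fixture pose from the plate corners in both views.

```bash
cat >> h.py <<'E'
from scipy.optimize import least_squares
def fixfit(ps,cs):
    # ps pictures, cs: corner pixels in order (-x,-y),(-x,+y),(+x,+y),(+x,-y), z=16
    L=np.array([[-150,-110],[-150,110],[150,110],[150,-110]])
    M=[np.array([at(p,c,16)[:2] for c in cc]) for p,cc in zip(ps,cs)]
    def f(v):
        c,s=np.cos(v[2]),np.sin(v[2]);W=L@np.array([[c,s],[-s,c]])+v[:2]
        return np.concatenate([(W-m).ravel() for m in M])
    r=least_squares(f,[610,20,-.35]);return r.x,f(r.x).reshape(-1,4,2)
E
python3 - <<'E'
from h import *
s=capture("scene");t=capture("top")
cs=[np.array([[408,192],[576,298],[400,517],[228,390]])/2.7+[170,110],np.array([[330,464],[130,392],[228,128],[425,195]])/2.7+[220,70]]
v,res=fixfit([s,t],cs);print(v,np.round(res,1).tolist())
for p,c in zip([s,t],cs): print(fixfit([p],[c])[0])
c,sn=np.cos(v[2]),np.sin(v[2]);F=lambda a:np.array([[c,-sn],[sn,c]])@a+v[:2]
h=F([115,-85]);print("hinge",h,"locked grip",F([-5,-107]))
I=lambda w:np.array([[c,sn],[-sn,c]])@(np.array(w)[:2]-v[:2])
for p in(s,t):
    for n,w in find(p,["hook_grip","hook_hinge","pull_knob","shuttle_back","jaw_index","pointer_tip"]).items():print("  fix",np.round(I(w),1), np.hypot(*(w[:2]-h)) if 'grip' in n else '')
    for n,z in(("pull_knob",90),("hook_grip",70)):
        r=trace(p,n); print(n,r and (r[0]["conf"],np.round(r[0]["rect"],1)))
E
```

```text
[ 6.10700756e+02  2.00783962e+01 -3.16742718e-01] [[[-5.4, -3.8], [-5.9, -0.3], [-0.1, -0.1], [-0.7, -7.6]], [[0.4, 1.4], [1.8, 6.4], [6.0, 2.9], [3.8, 0.9]]]
[ 6.13706301e+02  2.30042523e+01 -3.19232577e-01]
[ 6.07695211e+02  1.71525401e+01 -3.14265351e-01]
hinge [693.50487981 -96.51267142] locked grip [572.62187296 -80.04152532]
hook_grip 0.95 [255.2 198.2] [ 590.8 -169.    78. ]
hook_hinge 0.8 [267.3 237.7] [691.1 -92.4  78. ]
pull_knob 0.51 [346.6 193.2] [503.2  60.2  90. ]
shuttle_back 0.94 [340.5 205.1] [526.1  51.4  60. ]
jaw_index 0.6 [337.2 235.3] [614.1  70.7  54. ]
pointer_tip 0.74 [265.  239.5] [ 686.9 -103.1   54. ]
  fix [  40.  -185.9] 125.7597898918205
  fix [111.5 -81.8] 
  fix [-114.6    4.6] 
  fix [-90.1   3.4] 
  fix [-12.5  49.1] 
  fix [110.7 -93.3] 
pull_knob (0.79, array([347.4, 196.9,  20.9,  17.5]))
hook_grip (0.92, array([260.7, 220.8,  17. ,  58.5]))
hook_grip 0.55 [392.8 181.9] [ 590.9 -166.6   78. ]
hook_hinge 0.79 [367.2 145.6] [687.6 -97.7  78. ]
pull_knob 0.63 [307.7 213.8] [498.3  54.9  90. ]
shuttle_back 0.87 [312.8 203.1] [531.   43.1  60. ]
jaw_index 0.66 [297.8 175.3] [606.3  85.9  54. ]
pointer_tip 0.42 [297.8 184.3] [581.7  85.   54. ]
  fix [  39.3 -183.6] 124.30369553568309
  fix [109.8 -88. ] 
  fix [-117.6   -1.9] 
  fix [-82.9  -2.9] 
  fix [-24.6  61.2] 
  fix [-47.8  52.7] 
pull_knob (0.7, array([309.7, 217.9,  25.8,  16. ]))
hook_grip (0.74, array([314.7, 198.4,  40.8,  45.4]))
```

```bash
cat >> h.py <<'E'
FX=(610.7,20.1,-0.317)
def F(a,fx=FX):
    c,s=np.cos(fx[2]),np.sin(fx[2]);return np.array([[c,-s],[s,c]])@np.array(a)[:2]+fx[:2]
def I(w,fx=FX):
    c,s=np.cos(fx[2]),np.sin(fx[2]);return np.array([[c,s],[-s,c]])@(np.array(w)[:2]-np.array(fx[:2]))
def go(xy,z,yaw):  # tool-axes shift (m) to put TCP at world xy, z
    o=get_obs();A=R.from_euler("xyz",o["tcp_rot"]).as_matrix()
    print("shift",np.round(A.T@(np.array([*xy,z])-o["tool_pos"])/1e3,4),"spin",round(o["tcp_rot"][2]-yaw,3))
def st():
    o=get_obs();print("t",round(o["time"],2),"tcp",np.round(o["tool_pos"],1),"yaw",round(o["tcp_rot"][2],3),"fix",np.round(I(o["tool_pos"]),1),"F",np.round(o["contact_force"],1),"Ffix",np.round(R.from_euler("z",.317).as_matrix()[:2,:2]@o["contact_force"][:2],1),"w",round(o["grip_width"],1),"ff",round(o["finger_force"],1))
E
python3 -m inch '[[0.03,-0.022,0,0.1,1],[0.06,-0.044,0,0.2,1],[0.09,-0.066,0,0.3,1],[0.12,-0.088,0,0.4,1],[0.15,-0.11,0,0.5,1],[0.18,-0.132,0,0.6,1],[0.21,-0.154,0,0.7,1],[0.237,-0.176,0,0.777,1]]'
python3 -c "
from h import *
st();go((501,55.5),330,-.317)"
```

```text
time: 2.47
tool_pos: [367.8, -205.8, 405.0]
tcp_rot: [3.141, -0.001, -0.322]
contact_force: [0.7, -0.3, -0.6]
grip_width: 91.9
finger_force: 0.0
t 2.47 tcp [ 367.8 -205.8  405. ] yaw -0.322 fix [-160.3 -290.3] F [ 0.7 -0.3 -0.6] Ffix [ 0.8 -0.1] w 91.9 ff 0.0
shift [ 0.0435 -0.29    0.0749] spin -0.005
```

```bash
python3 -m inch '[[0.006,-0.036,0.009,0,1],[0.012,-0.072,0.018,0,1],[0.018,-0.108,0.028,0,1],[0.024,-0.145,0.037,0,1],[0.03,-0.181,0.046,0,1],[0.036,-0.218,0.055,0,1],[0.042,-0.254,0.065,0,1],[0.0435,-0.29,0.075,-0.005,1]]'
python3 -m inch '[[0,0,0,0,1],[0,0,0,0,1],[0,0,0,0,1]]'
python3 - <<'E'
from h import *
st()
for c in("scene","top"):
    p=capture(c);save(p,c+"1.png");find(p,["pull_knob","shuttle_back"])
    i=p["color"][...,::-1];q=pix(p,[501,55,90]).astype(int)
    cv2.imwrite(f"pics/{c}1c.png",cv2.resize(i[q[1]-60:q[1]+60,q[0]-80:q[0]+80],None,fx=4,fy=4,interpolation=cv2.INTER_CUBIC));print(q)
go((501,55.5),252,-.317)
E
```

```text
time: 3.13
tool_pos: [500.1, 56.2, 329.4]
tcp_rot: [-3.141, -0.001, -0.312]
contact_force: [0.9, -0.3, 0.0]
grip_width: 92.0
finger_force: 0.0
time: 3.38
tool_pos: [499.0, 54.2, 329.7]
tcp_rot: [3.141, 0.0, -0.311]
contact_force: [-0.4, -0.8, -0.2]
grip_width: 91.9
finger_force: 0.0
t 3.38 tcp [499.   54.2 329.7] yaw -0.311 fix [-116.8   -2.4] F [-0.4 -0.8 -0.2] Ffix [-0.1 -0.9] w 91.9 ff 0.0
pull_knob 0.6 [344.2 191.4] [499.8  52.3  90. ]
shuttle_back 0.58 [338.7 203.5] [522.8  45.2  60. ]
[345 192]
pull_knob none
shuttle_back none
[307 212]
shift [ 0.0012 -0.0026  0.0781] spin 0.003
```

View pics/scene1c.png

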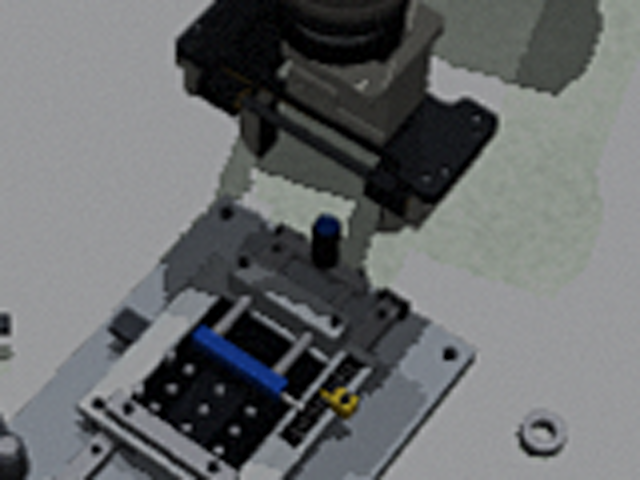

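The gripper hovers with its fingers astride the black knob (crop 325,240), so I descend and close.

```bash
python3 -m inch '[[0.001,-0.002,0.02,0,1],[0.001,-0.002,0.04,0,1],[0.001,-0.002,0.06,0,1],[0.001,-0.002,0.077,0,1],[0.001,-0.002,0.077,0,1],[0.001,-0.002,0.077,0,0.1],[0.001,-0.002,0.077,0,0.1],[0.001,-0.002,0.077,0,0.1]]'
python3 -m inch '[[0,0,0,0,0.1],[0,0,0,0,0.1],[0,0,0,0,0.1],[0,0,0,0,0.1],[0,0,0,0,0.1],[0,0,0,0,0.1]]'
python3 -c "
from h import *
st()"
```

```text
time: 4.35
tool_pos: [501.1, 55.8, 254.0]
tcp_rot: [-3.141, -0.002, -0.312]
contact_force: [0.1, -0.1, 0.7]
grip_width: 76.1
finger_force: 0.0
time: 4.85
tool_pos: [500.6, 56.0, 252.7]
tcp_rot: [3.142, -0.0, -0.312]
contact_force: [-0.1, 0.3, 0.0]
grip_width: 36.7
finger_force: 0.0
t 4.85 tcp [500.6  56.  252.7] yaw -0.312 fix [-115.8   -0.2] F [-0.1  0.3  0. ] Ffix [-0.1  0.2] w 36.7 ff 0.0
```

```bash
python3 -m inch '[[0,0,0,0,0.1],[0,0,0,0,0.1],[0,0,0,0,0.1],[0,0,0,0,0.1],[0,0,0,0,0.1]]'
python3 -m inch '[[0.005,0,0,0,0.1],[0.01,0,0,0,0.1],[0.015,0,0,0,0.1],[0.02,0,0,0,0.1],[0.025,0,0,0,0.1],[0.03,0,0,0,0.1],[0.035,0,0,0,0.1],[0.035,0,0,0,0.1]]'
python3 -c "
from h import *
st()"
```

```text
time: 5.27
tool_pos: [500.8, 56.6, 252.7]
tcp_rot: [-3.14, -0.0, -0.312]
contact_force: [1.0, 4.2, -0.0]
grip_width: 19.3
finger_force: 30.0
time: 5.93
tool_pos: [534.9, 45.4, 252.7]
tcp_rot: [-3.14, -0.001, -0.312]
contact_force: [3.7, 5.0, -0.7]
grip_width: 19.2
finger_force: 30.0
t 5.93 tcp [534.9  45.4 252.7] yaw -0.312 fix [-80.    0.4] F [ 3.7  5.  -0.7] Ffix [1.9 5.9] w 19.2 ff 30.0
```

```bash
for i in 1 2 ; do python3 -m inch '[[0.002,0,0,0,0.1],[0.004,0,0,0,0.1],[0.006,0,0,0,0.1],[0.008,0,0,0,0.1],[0.008,0,0,0,0.1]]' >/dev/null
python3 -c "
from h import *
st()"; done
```

```text
t 6.35 tcp [540.5  43.7 252.6] yaw -0.312 fix [-74.    0.5] F [-5.6  7.1  6.1] Ffix [-7.5  5.1] w 19.5 ff 30.0
t 6.77 tcp [544.6  42.6 251.9] yaw -0.312 fix [-69.8   0.7] F [-22.9  14.2  15.5] Ffix [-26.2   6.3] w 19.4 ff 30.0
```

Run:
```python
from h import *
p=capture("scene");i=p["color"][...,::-1];q=pix(p,[600,20,50]).astype(int)
cv2.imwrite("pics/s2c.png",cv2.resize(i[q[1]-60:q[1]+60,q[0]-80:q[0]+80],None,fx=5,fy=5,interpolation=cv2.INTER_CUBIC));print(q)
```

```text
[320 226]
```

View pics/s2c.png

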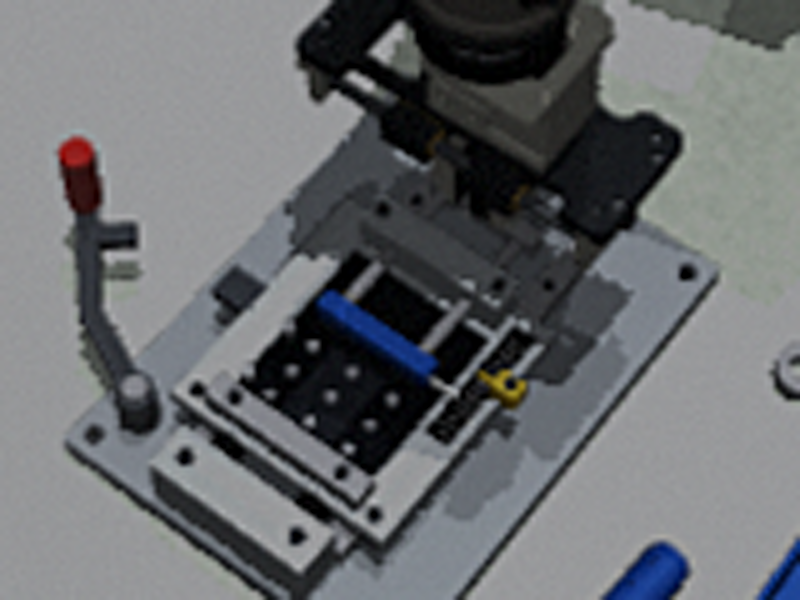

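The shuttle has moved up to the end stop's black bumpers (crop 230,440 and 315,500), and the force is rising. I hold briefly to see whether it settles.

```bash
python3 -m inch '[[0,0,0,0,0.1],[0,0,0,0,0.1],[0,0,0,0,0.1]]' >/dev/null
python3 -c "
from h import *
st()"; python3 -m inch '[[0.002,0,0,0,0.1],[0.004,0,0,0,0.1],[0.004,0,0,0,0.1],[0.004,0,0,0,0.1]]' >/dev/null
python3 -c "
from h import *
st()"
```

```text
t 7.07 tcp [544.5  42.6 251.9] yaw -0.312 fix [-69.9   0.8] F [-23.1  13.6  16.3] Ffix [-26.1   5.7] w 19.2 ff 30.0
t 7.4 tcp [547.5  41.7 251.3] yaw -0.312 fix [-66.8   0.8] F [-26.1  14.3  15.6] Ffix [-29.3   5.5] w 19.4 ff 30.0
```

The pads now slip at about 29 N with the shuttle blocked, so it is home. I release, rise and look.

```bash
python3 -m inch '[[0,0,0,0,0.7],[0,0,0,0,0.7],[0,0,0,0,0.7],[0,0,0,0,0.7],[0,0,-0.025,0,0.7],[0,0,-0.05,0,0.7],[0,0,-0.08,0,0.7]]' >/dev/null
python3 -c "
from h import *
st();go(F((45,-235)),330,-.317)
for c in('scene','top'):
  p=capture(c)
  for n,w in find(p,['hook_grip','pull_knob']).items(): print(np.round(I(w),1))
"
```

```text
t 7.98 tcp [552.9  38.6 332.5] yaw -0.313 fix [-60.7  -0.4] F [ 0.3  0.2 -1. ] Ffix [0.2 0.2] w 61.0 ff 0.0
shift [0.1047 0.235  0.0025] spin 0.004
hook_grip 0.55 [254.2 196.6] [ 586.9 -173.6   78. ]
pull_knob 0.78 [335.3 201.7] [538.7  39.9  90. ]
[  37.8 -191.5]
[-74.6  -3.6]
hook_grip 0.93 [395.5 181. ] [ 593.5 -173.7   78. ]
pull_knob 0.5 [312.8 199.1] [537.1  42.9  90. ]
[  44.1 -189.6]
[-77.   -1.3]
```

```bash
python3 -m inch '[[0.015,0.034,0,0,0],[0.03,0.068,0,0,0],[0.045,0.102,0,0,0],[0.06,0.136,0,0,0],[0.075,0.17,0,0,0],[0.09,0.204,0,0,0],[0.105,0.237,0,0,0],[0.105,0.237,0,0,0]]' >/dev/null
python3 -m inch '[[0,0,0.03,0,0],[0,0,0.06,0,0],[0,0,0.085,0,0],[0,0,0.087,0,0],[0,0,0.087,0,0]]' 
python3 -c "
from h import *
st();go(F((41,-216)),244,-.317)"
```

```text
time: 9.37
tool_pos: [579.6, -218.2, 243.4]
tcp_rot: [-3.141, 0.005, -0.312]
contact_force: [0.1, 0.7, 1.8]
grip_width: 0.5
finger_force: 0.0
t 9.37 tcp [ 579.6 -218.2  243.4] yaw -0.312 fix [  44.7 -236.1] F [0.1 0.7 1.8] Ffix [-0.1  0.7] w 0.5 ff 0.0
shift [-0.0036 -0.0202 -0.0005] spin 0.005
```

```bash
python3 -m inch '[[-0.004,-0.015,0,0,0],[-0.004,-0.023,0,0,0],[-0.014,-0.034,0,0,0],[-0.025,-0.045,0,0,0],[-0.033,-0.058,0,0,0],[-0.041,-0.071,0,0,0],[-0.045,-0.08,0,0,0],[-0.047,-0.088,0,0,0]]' >/dev/null
python3 - <<'E'
from h import *
st()
for c in('scene','top'):
  p=capture(c)
  for n,w in find(p,['hook_grip','pull_knob']).items(): print(np.round(I(w),1))
  if c=='scene':
    i=p["color"][...,::-1];q=pix(p,[600,-10,50]).astype(int)
    cv2.imwrite("pics/s3c.png",cv2.resize(i[q[1]-60:q[1]+60,q[0]-80:q[0]+80],None,fx=5,fy=5,interpolation=cv2.INTER_CUBIC))
E
```

```text
t 10.03 tcp [ 562.4 -119.   247. ] yaw -0.311 fix [  -2.5 -147.2] F [-1.7 -1.1  0.4] Ffix [-1.3 -1.6] w 0.3 ff 1.1
hook_grip 0.9 [283.8 200.5] [572.6 -93.8  78. ]
pull_knob 0.55 [336.  203.1] [542.3  43.   90. ]
[  -0.7 -120.1]
[-72.1   0.4]
hook_grip none
pull_knob 0.47 [315.9 201.6] [530.8  34.7  90. ]
[-80.5 -11.1]
```

View pics/s3c.png

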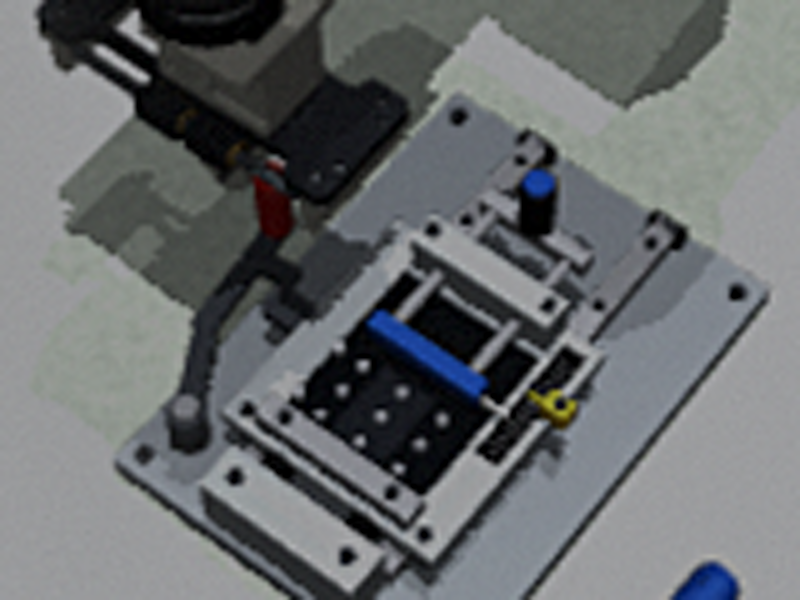

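The red grip (crop 272,205) is pushed nearly in, with the tooth (285,305) passing behind the lug (335,260). I press on to the stop.

```bash
python3 -m inch '[[-0.001,-0.004,0,0,0],[-0.002,-0.008,0,0,0],[-0.003,-0.012,0,0,0],[-0.003,-0.014,0,0,0],[-0.003,-0.014,0,0,0]]' >/dev/null
python3 -c "
from h import *
st()"; python3 -m inch '[[0,-0.002,0,0,0],[0,-0.004,0,0,0],[0,-0.004,0,0,0],[0,-0.004,0,0,0]]' >/dev/null
python3 -c "
from h import *
st()"
```

```text
t 10.75 tcp [ 563.8 -105.8  245.6] yaw -0.312 fix [  -5.3 -134.2] F [-0.4 -1.  -0.5] Ffix [-0.1 -1.1] w 0.5 ff 0.2
t 11.08 tcp [ 564.4 -104.5  245.6] yaw -0.312 fix [  -5.2 -132.8] F [ -6.7 -12.2   1.8] Ffix [ -2.6 -13.7] w 0.2 ff 7.0
```

```bash
python3 -m inch '[[0,-0.002,0,0,0],[0,-0.002,0,0,0],[0,-0.002,0,0,0]]' >/dev/null
python3 -c "
from h import *
st()"; python3 -m inch '[[0,0.015,0,0,0],[0,0.03,0,0,0],[0,0.03,-0.03,0,0.5],[0,0.03,-0.06,0,1],[0,0.03,-0.087,0,1],[0,0.03,-0.087,0,1]]' >/dev/null
python3 - <<'E'
from h import *
st()
ps=[capture('scene'),capture('top')]
for p in ps:
  for n,w in find(p,['hook_grip','pull_knob','jaw_index','pointer_tip']).items(): print(np.round(I(w),1))
ims=[]
for p in ps:
  save(p,f"x{p['shot']}.png")
  i=p["color"][...,::-1];q=pix(p,[590,0,50]).astype(int);print(q)
  ims.append(cv2.resize(i[q[1]-50:q[1]+50,q[0]-66:q[0]+66],None,fx=6,fy=6,interpolation=cv2.INTER_CUBIC)[:, :792])
for k,m in enumerate(ims): cv2.imwrite(f"pics/s4_{k}.png",m)
go(F((-74,0)),330,-.317)
E
```

```text
t 11.33 tcp [ 564.6 -103.9  245.7] yaw -0.312 fix [  -5.2 -132.2] F [ -9.4 -20.1   1.5] Ffix [ -2.7 -22. ] w 0.2 ff 10.7
t 11.83 tcp [ 557.7 -129.5  338.5] yaw -0.312 fix [  -3.7 -158.6] F [ 1.4 -0.9 -0.3] Ffix [ 1.6 -0.5] w 22.5 ff 0.0
hook_grip 0.87 [286.3 199. ] [566.  -89.2  78. ]
pull_knob 0.52 [336.6 200.4] [533.7  41.9  90. ]
jaw_index 0.64 [332.5 244.3] [643.2  67.3  54. ]
pointer_tip 0.62 [336.6 238.2] [622.8  71.8  54. ]
[  -8.4 -117.8]
[-79.9  -3.3]
[16.1 54.9]
[-4.7 52.9]
hook_grip 0.69 [313.3 203.2] [528.1  41.5  78. ]
pull_knob 0.71 [315.4 199.3] [536.8  36.2  90. ]
jaw_index 0.91 [307.  159.9] [649.5  62.5  54. ]
pointer_tip 0.4 [302.  168.3] [625.9  75.2  54. ]
[-85.1  -5.4]
[-75.3  -7.8]
[23.7 52.4]
[-2.7 57.1]
[314 220]
[329 182]
shift [-0.0682 -0.159   0.002 ] spin 0.005
```

View pics/s4_1.png

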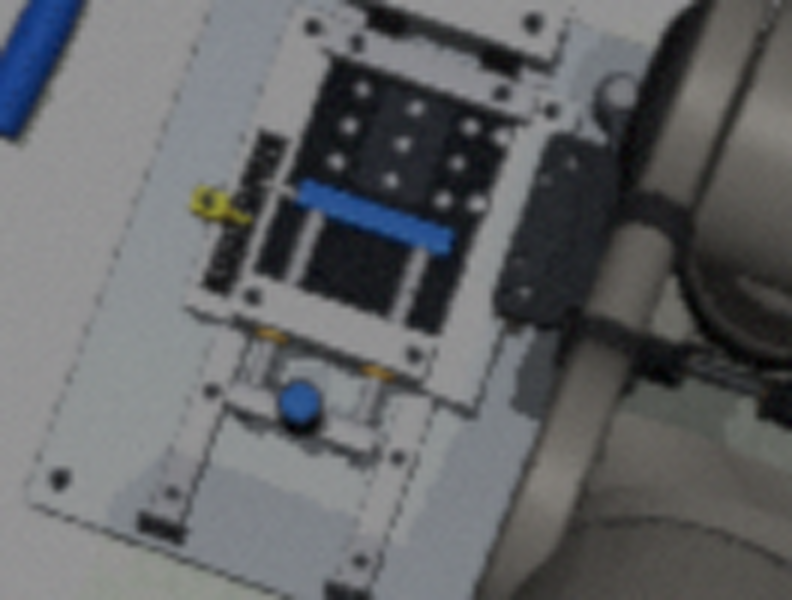

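View pics/s4_0.png

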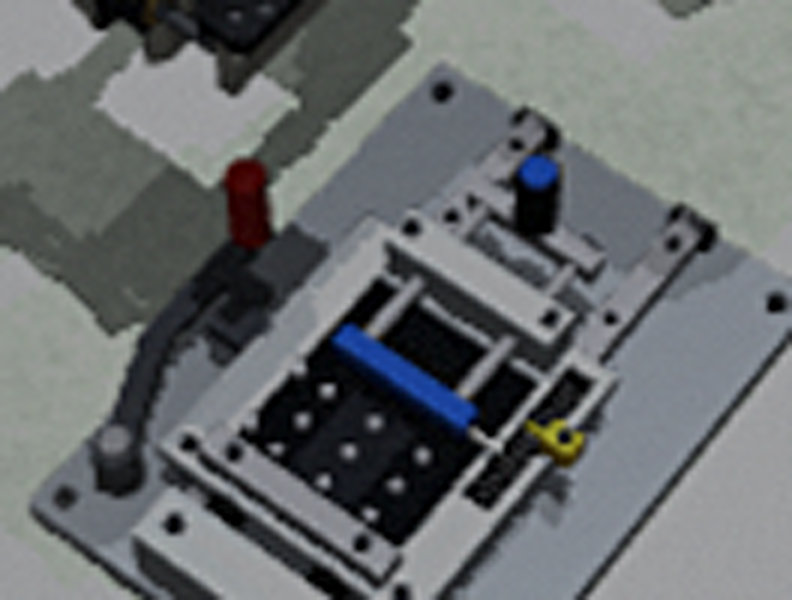

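The top view shows the jaw blade (crop 285,190) still well ahead of the pointer (245,215). The scene view shows the hook against the shuttle's side with the grip top at about crop (246,170). I check its angle numerically.

Run:
```python
from h import *
p=capture('scene')
for th in(0,.05,.1,.15,.2):
    a=np.arctan2(-22,-120)+th; g=F(np.array([115,-85])+122*np.array([np.cos(a),np.sin(a)]))
    print(th,"top",np.round((pix(p,[*g,95])-[248,170])*6),"bot",np.round((pix(p,[*g,50])-[248,170])*6))
print("hinge",np.round((pix(p,[*F((115,-85)),60])-[248,170])*6))
for c in [(-150,-110),(-150,110)]: print("corner",np.round((pix(p,[*F(c),16])-[248,170])*6))
```

```text
0 top [241. 171.] bot [247. 225.]
0.05 top [229. 166.] bot [235. 220.]
0.1 top [217. 161.] bot [223. 215.]
0.15 top [204. 157.] bot [211. 211.]
0.2 top [191. 154.] bot [198. 208.]
hinge [109. 428.]
corner [435.  56.]
corner [815. 292.]
```

```bash
python3 -m inch '[[-0.014,-0.032,0,0,1],[-0.028,-0.064,0,0,1],[-0.042,-0.096,0,0,1],[-0.056,-0.128,0,0,1],[-0.069,-0.159,0,0,1],[-0.069,-0.159,0,0,1],[-0.069,-0.159,0,0,1]]' >/dev/null
python3 -c "
from h import *
st();go(F((-75,0)),252,-.317)"
```

```text
t 12.97 tcp [539.4  45.  332.7] yaw -0.309 fix [-75.5   1.5] F [ 0.6 -0.7  0.6] Ffix [ 0.8 -0.5] w 91.2 ff 0.0
shift [0.0005 0.0015 0.0807] spin 0.008
```

```bash
python3 -m inch '[[0,0.001,0.02,0,1],[0,0.001,0.04,0,1],[0,0.001,0.06,0,1],[0,0.001,0.08,0.008,1],[0,0.001,0.08,0.008,0.1],[0,0.001,0.08,0.008,0.1],[0,0.001,0.08,0.008,0.1],[0,0.001,0.08,0.008,0.1]]' >/dev/null
python3 -m inch '[[0,0,0,0,0.1],[0,0,0,0,0.1],[0,0,0,0,0.1],[0,0,0,0,0.1],[0,0,0,0,0.1],[0,0,0,0,0.1],[0,0,0,0,0.1],[0,0,0,0,0.1]]' >/dev/null
python3 -m inch '[[0,0,0,0,0.1],[0,0,0,0,0.1]]' >/dev/null
python3 -c "
from h import *
st()"
python3 -m inch '[[-0.003,0,0,0,0.1],[-0.006,0,0,0,0.1],[-0.009,0,0,0,0.1],[-0.012,0,0,0,0.1],[-0.015,0,0,0,0.1],[-0.018,0,0,0,0.1],[-0.018,0,0,0,0.1],[-0.018,0,0,0,0.1]]' >/dev/null
python3 -c "
from h import *
st()"
```

```text
t 14.47 tcp [539.6  43.6 252.7] yaw -0.32 fix [-74.9   0.1] F [ 2.6  7.4 -0.9] Ffix [0.1 7.8] w 19.2 ff 30.0
t 15.13 tcp [523.9  48.7 252.8] yaw -0.32 fix [-91.4   0.1] F [10.3  4.7 -8.7] Ffix [8.3 7.7] w 19.2 ff 30.0
```

Holding 8.3 N after 16.5 mm of travel matches the spring with 2 mm of hook play, so the lock holds. Now I measure blade against pointer.

```bash
cat >> h.py <<'E'
def gap(n=4):
    for c in("scene","top"):
        G=[]
        for k in range(n):
            p=capture(c);a=tip_of(p,"jaw_index");b=tip_of(p,"pointer_tip")
            if a and b:
                A=I(at(p,a[0]["centre"],54));B=I(at(p,b[0]["centre"],54));G.append([*A,*B,A[0]-B[0],a[0]["conf"],b[0]["conf"]])
        print(c);print(np.round(G,1))
    return
def crop(c,name,f=10,h=30,w=39):
    p=capture(c);q=pix(p,[*F((5,55)),54]).astype(int)
    cv2.imwrite("pics/"+name,cv2.resize(p["color"][q[1]-h:q[1]+h,q[0]-w:q[0]+w,::-1],None,fx=f,fy=f,interpolation=cv2.INTER_CUBIC))
    np.save("pics/"+name+".npy",p["color"]);print(c,"origin",q-[w,h],"scale",f)
E
python3 - <<'E'
from h import *
gap();crop("scene","a_s.png");crop("top","a_t.png")
a,b=[cv2.imread(f"pics/a_{k}.png") for k in "st"]
cv2.imwrite("pics/a.png",cv2.resize(np.hstack([a[100:500,190:590],b[100:500,190:590]]),(800,400)))
st()
E
```

```text
scene
[[   0.6   56.7  -10.7   54.6   11.3    0.7    0.4]
 [   7.8   61.7  167.3 -351.2 -159.6    0.8    0.7]
 [  -5.    56.2   -1.2   56.1   -3.8    0.7    0.4]
 [  -3.1   55.7  -87.3    7.7   84.2    0.8    0.7]]
top
[[ -21.8   -1.   117.1 -374.6 -138.9    0.6    0.6]]
scene origin [296 211] scale 10
top origin [264 135] scale 10
t 16.43 tcp [524.1  48.6 252.8] yaw -0.321 fix [-91.2   0.1] F [10.6  3.  -8.3] Ffix [9.1 6.2] w 19.5 ff 30.0
```

View pics/a.png

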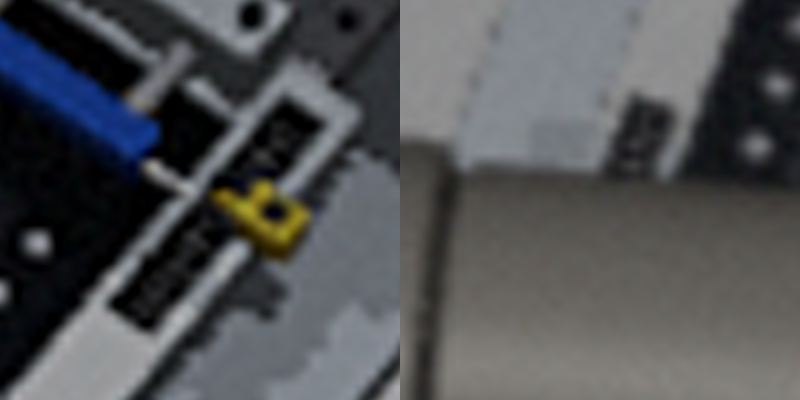

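The scene crop shows the white blade tip at (192,192) and the yellow tip at (213,195), with a few mm to go; the arm hides the area from the top camera. I rectify the scene view to the z = 54 plane for a precise measure.

```bash
cat >> h.py <<'E'
def rect(p,img,s=8,x0=-25,x1=35,y0=40,y1=80):  # rows: fixture x down (x1 at top), cols: y (y1 at left)
    W,H=int((y1-y0)*s),int((x1-x0)*s)
    src=np.float32([pix(p,[*F(c),54]) for c in((x1,y1),(x1,y0),(x0,y0),(x0,y1))])
    M=cv2.getPerspectiveTransform(src,np.float32([[0,0],[W,0],[W,H],[0,H]]))
    return cv2.warpPerspective(img,M,(W,H),flags=cv2.INTER_CUBIC)
def avg(n=8):
    ps=[capture("scene") for _ in range(n)];return ps[0],np.mean([p["color"].astype(np.float32) for p in ps],0)
E
python3 - <<'E'
from h import *
p,m=avg();np.save("pics/m1.npy",m)
r=rect(p,m);import glob;print(glob.glob("pics/x*"))
f=sorted(glob.glob("pics/x*.png"),key=lambda s:int(s[6:-4]))[0]
r0=rect(p,cv2.imread(f)[...,::-1].astype(np.float32))
o=np.clip(np.hstack([r0,r])*1.6,0,255).astype(np.uint8)[...,::-1].copy()
for k in range(0,480,40): cv2.putText(o,str(35-k//8),(0,k+4),0,.35,(0,255,0)); cv2.line(o,(0,k),(8,k),(0,255,0))
for k in range(0,320,40): cv2.putText(o,str(80-k//8),(k,475),0,.35,(0,255,0))
cv2.imwrite("pics/r1.png",o)
E
```

```text
['pics/x13.png', 'pics/x12.png']
```

View pics/r1.png

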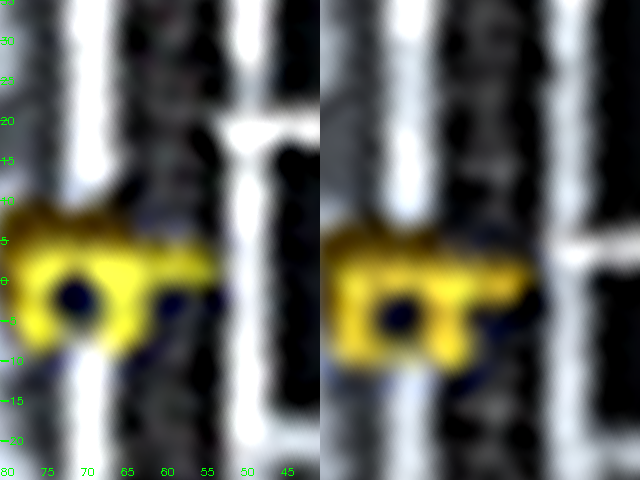

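The rectified views (left shut, right now) show the blade line at x≈19 then ≈4, and the pointer at ≈2 then ≈−0.5. I compute centroids.

```bash
cat >> h.py <<'E'
def prof(r,s=8,x0=-25,x1=35,y1=80,verbose=True):
    xs=x1-(np.arange(r.shape[0])+.5)/s; col=lambda y:int((y1-y)*s)
    yel=np.clip(r[...,0]-r[...,2],0,None); wh=r.min(2)
    def cen(im,y,lo,hi):
        v=im[:,col(y)-4:col(y)+4].mean(1).copy();m=(xs>lo)&(xs<hi);k=np.argmax(np.where(m,v,-1))
        w=np.abs(xs-xs[k])<4; b=v[w].min(); u=np.clip(v-b-.4*(v[k]-b),0,None)*w
        return (u*xs).sum()/u.sum()
    P=[cen(yel,y,-15,12) for y in(60,59,58,57,56)]; B=[cen(wh,y,-12,28) for y in(46,45,44,43,42)]
    print("ptr",np.round(P,2),"blade",np.round(B,2),"diff",round(np.mean(B)-np.mean(P),2));return np.mean(P),np.mean(B)
E
python3 - <<'E'
from h import *
p=capture("scene")
prof(rect(p,cv2.imread("pics/x12.png")[...,::-1].astype(np.float32)))
prof(rect(p,np.load("pics/m1.npy")))
# sensitivity: height and initial scene
print([np.round(I(at(p,pix(p,[*F((0,50)),54+d]),54)),2) for d in(-4,0,4)])
E
```

```text
ptr [1.73 1.81 1.86 1.83 1.73] blade [18.71 19.11 19.32 19.27 19.12] diff 17.31
ptr [-0.47 -0.44 -0.48 -0.42 -0.28] blade [3.47 3.67 3.82 3.83 3.83] diff 4.14
[array([ 1.76, 51.17]), array([ 0., 50.]), array([-1.78, 48.82])]
```

Run:
```python
from h import *
import h
s,t=capture("scene"),capture("top")
L=lambda f:cv2.imread("pics/"+f)[...,::-1].astype(np.float32)
o=[]
for p,f,dx in((s,"x12.png",0),(t,"x13.png",0),(s,"scene0.png",-41),(s,"scene1.png",-41),(t,"top0.png",-41),(t,"top1.png",-41)):
    r=rect(p,L(f),x0=-25+dx,x1=35+dx);print(f,end=" ")
    try: prof(r)
    except Exception as e: print(e)
    o.append(r)
o=np.clip(np.hstack([o[1][:,:],o[4]])*1.6,0,255).astype(np.uint8)[...,::-1].copy()
for k in range(0,480,40): cv2.putText(o,str(35-k//8),(0,k+4),0,.35,(0,255,0)); cv2.line(o,(0,k),(640,k),(0,255,0),1) if k%80==0 else 0
cv2.imwrite("pics/r2.png",o)
```

```text
x12.png ptr [1.73 1.81 1.86 1.83 1.73] blade [18.71 19.11 19.32 19.27 19.12] diff 17.31
x13.png ptr [-0.56 -0.64 -0.81 -0.98 -1.09] blade [21.59  7.57 18.22 17.92 17.9 ] diff 17.46
scene0.png ptr [1.95 1.99 2.   1.95 1.8 ] blade [19.21 19.5  19.65 19.53 19.36] diff 17.51
scene1.png ptr [1.88 1.92 1.96 1.93 1.8 ] blade [19.23 19.48 19.62 19.52 19.36] diff 17.54
top0.png ptr [-0.48 -0.5  -0.63 -0.81 -0.92] blade [ 2.38  1.82 19.16 18.55 18.31] diff 12.71
top1.png ptr [-8.42 -6.31  3.62 13.7   2.75] blade [-13.19 -13.68 -13.85 -13.1  -12.32] diff -14.3
```

View pics/r2.png

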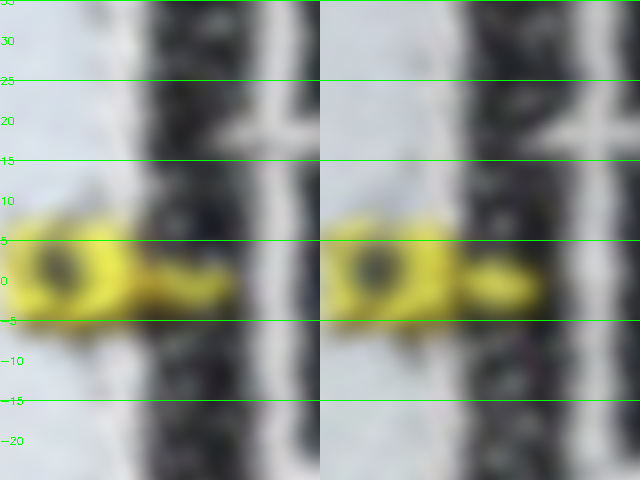

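Combining both cameras, the scene view under-reads by about 1.1 mm: it gives 17.4 for the shut gap and the top view 19, with the different parallax putting the true value near 18.5. Target scene diff is therefore about −1.1, and I go 5 mm further.

```bash
python3 -m inch '[[-0.002,0,0,0,0.1],[-0.004,0,0,0,0.1],[-0.005,0,0,0,0.1],[-0.005,0,0,0,0.1],[-0.005,0,0,0,0.1],[-0.005,0,0,0,0.1]]' >/dev/null
python3 - <<'E'
from h import *
L=lambda f:cv2.imread("pics/"+f)[...,::-1].astype(np.float32)
p,m=avg();np.save("pics/m2.npy",m);prof(rect(p,m));st()
# blade tip beyond the shuttle rim (y 53-54) in shut pictures, both cameras; also yellow by wider fit
t=capture("top")
for q,f,dx in((p,"x12.png",0),(p,"scene0.png",-41),(t,"x13.png",0),(t,"top0.png",-41)):
    r=rect(q,L(f),x0=-25+dx,x1=35+dx);w=r.min(2);ye=r[...,0]-r[...,2];xs=35-(np.arange(480)+.5)/8;out=[]
    for im,ys,lo,hi in((w,(54,53,44,43,42,41),11,27),(ye,(60,59,58,57,56,55),-6,8)):
        row=[]
        for y in ys:
            v=im[:,int((80-y)*8)-4:int((80-y)*8)+4].mean(1);k=(xs>lo)&(xs<hi)
            pk=xs[k][np.argmax(v[k])];k=abs(xs-pk)<3.0;u=v[k]-v[k].min();row.append((u*xs[k]).sum()/u.sum())
        out.append(np.round(row,1))
    print(f,*out)
E
```

```text
ptr [-0.45 -0.42 -0.48 -0.48 -0.39] blade [-0.88 -0.83 -0.87 -0.83 -0.77] diff -0.39
t 17.88 tcp [519.5  50.1 252.8] yaw -0.321 fix [-96.    0.1] F [11.5  4.4 -9. ] Ffix [9.6 7.8] w 19.5 ff 30.0
x12.png [20.4 19.5 19.3 19.3 19.1 19. ] [1.7 1.8 1.9 1.8 1.7 1.6]
scene0.png [19.8 19.5 19.7 19.5 19.4 19.3] [2.  2.  2.  2.  1.8 1.6]
x13.png [17.3 17.6 18.1 17.9 17.9 18. ] [-0.6 -0.6 -0.8 -1.  -1.1 -1.1]
top0.png [16.9 17.2 18.8 18.6 18.3 18.2] [-0.5 -0.5 -0.6 -0.8 -0.9 -1. ]
```

```bash
python3 -m inch '[[-0.0006,0,0,0,0.1],[-0.0006,0,0,0,0.1],[-0.0006,0,0,0,0.1],[-0.0006,0,0,0,0.1],[-0.0006,0,0,0,0.1],[-0.0006,0,0,0,0.1]]' >/dev/null
python3 - <<'E'
from h import *
for _ in range(2):
    p,m=avg();prof(rect(p,m))
st()
for th in(0,.06,.12):
    a=np.arctan2(-22,-120)+th; g=F(np.array([115,-85])+122*np.array([np.cos(a),np.sin(a)]));print(th,pix(p,[*g,78]))
find(p,["hook_grip"])
E
```

```text
ptr [-0.45 -0.43 -0.49 -0.48 -0.38] blade [-1.7  -1.62 -1.49 -1.31 -1.29] diff -1.04
ptr [-0.46 -0.43 -0.49 -0.49 -0.4 ] blade [-1.71 -1.63 -1.49 -1.3  -1.27] diff -1.03
t 19.23 tcp [519.   50.3 252.8] yaw -0.321 fix [-96.5   0.1] F [11.4  4.3 -7.4] Ffix [9.5 7.6] w 19.3 ff 30.0
0 [288.606603   201.90451628]
0.06 [286.17063238 200.92744588]
0.12 [283.6696107  200.07958624]Traceback (most recent call last):
  File "<stdin>", line 7, in <module>
  File "h.py", line 17, in find
    r=tip_of(p,n)
ValueError: only the last four pictures can be asked about
```

The jaw opening is now about 18.4 mm. The reading is steady, the grip is holding and the shuttle stays locked, so I hand in.

```bash
python3 -c "
from h import *
print(close_job())"
```

```text
the job is handed in; nothing more can be done
None
```

The job is handed in at about 19 s: the shuttle is home, the hook is locked behind it, and the gripper is still holding the jaw open at about 18.4 mm, which I estimate lines the blade up with the pointer to within about 0.5 mm; the arm hid that spot from the top camera during the pull, so this last check used the scene camera alone.

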